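# Hold the dusting stencil over the gingerbread

## Robot

A 6-joint arm with a two-finger parallel gripper is mounted at the origin on the work surface. World frame = base frame: x ahead of the robot, y to its left, z up, the work surface at z = 0. Lengths are in m, angles in rad, forces in N, time in s.
With the tool pointing down it reaches from about 0.35 to 0.875 m from the base axis. Payload 4.2 kg.
Tool frame: the origin (TCP) lies between the finger pads; the fingertips stand 25 mm ahead of it and the grasp point (between the pads) lies 6 mm ahead of it; x points along the fingers, y is the direction in which the jaws open and shut, and the axes are right-handed (so a half turn about x gives the same grasp; the last joint's range is limited). The gripper opens to 87 mm and grips with 3 to 60 N. Pads are 19 mm wide; open, the fingers measure 117 mm over their backs; the gripper's body (75 mm by 190 mm) begins 51 mm behind the grasp point.
Start: joints at [1.37, 0.385, 0.008, 0, -1.194, -0.259], TCP at [0.277, 0.56, 0.248] pointing down, gripper open.
Joint ranges: [-3.14, 3.14], [-1.21, 2.06], [-1.07, 1.41], [-3.16, 2.05], [-2.99, -0.16], [-3.1, 3.1]. Speed limits (rad/s): [2.79, 2.79, 3.14, 3.14, 3.14, 3.14].

## Interface

Orientations are given as a unit quaternion [x, y, z, w].
In Python, from rig import * gives the robot as it stands.
- The arm moves only by the tool drive_tool, never from a script. Its argument "rows" is a list of rows, each an object with "dp": the shift along the tool's x, y, z normalised to -1 to 1, where 1 is 0.3 m, a list of three; "delta_rot": the turn, a rotation vector about the tool's x, y, z normalised to -1 to 1, where 1 is pi rad, a list of three. A call has exactly 8 rows; each row is the pose to reach, as a shift and turn from the pose commanded when the call began, along the tool's axes at that moment, turning the shorter way round; what a row does not reach only later rows make up. A row lasts 1/12 s, in which the tool goes at most 41.7 mm and 7.16 degrees, less where a joint would pass 70% of its speed; a pose out of reach is approached as far as the arm can. A call with a number of a shift or a turn outside -1 to 1 is refused whole. A call with a gripper value outside its range is refused whole. "claw" is the opening, from 0 (shut) to 1 (fully open), set as the call begins (left out, the last holds). The fingers move at their own pace and stop on an object; "grip_force" is the grip in N (left out, the last holds). Time passes only in rows, so rows that repeat a pose let the fingers close, or fill a call up. It gives the time, the measured TCP pose, the force and the opening at its end, in the units of the state.
- observe(): the state, without advancing time (a new reading comes with each control period).
- capture(name): name is "side" or "top" or "wrist"; returns a dict with "image" (420x560x3 uint8, red, green, blue), "fov_y" (degrees; the focal length in pixels is half the picture's height over the tangent of half this angle, whatever the lens; pixels are square), "cx", "cy" (the principal point, pixels), "rvec" (rotation vector, rad) and "tvec" (3), from world to camera coordinates, as OpenCV has them. Camera axes: x right, y down, z forward; pixel columns grow to the right and rows downward; lengths in m; the calibration is good to about 2 mm. A picture is of the moment at which its call begins. There is no depth.
- finish_job(): hands the job in, once; it reports no verdict.
The state is a dict: "time_s": time; "joints": joint angles; "joint_velocities": joint speeds; "effort": joint torques, N m; "ee_pos": TCP position; "eef_rot": TCP orientation; "force": force on the tool from outside, world axes, zero at the start; "wrist_torque": the same for the moment, N m; "gripper_width": finger opening in m.
Only numpy, scipy, OpenCV 4.12 (cv2) and the standard library are available. Lean on these libraries where they do the work, as an engineer would, in place of code of your own. Each camera call takes 0.05 s, during which the arm holds its last target. There are 200 camera calls.

## Task

Pull the lattice dusting stencil up out of its sprung stand, carry it clear over the rolling pin and its cradle without bumping them, and hold it still and level about a centimetre above the gingerbread slab on the cooling rack, centred on the slab with long sides parallel, ready for sugar. The stencil must never touch the gingerbread, everything else stays where it is, and you finish still holding the stencil there in the air: do not put it down or let go.

Things in the scene. Friction and masses are not known exactly. Their poses are not given: they have to be found in the camera images.
- stencil_grip (a point): Middle of the stencil's handle: an upright brown wooden bar over the centre of the plate, 70 mm long (stencil x), 16 mm thick (stencil y), 30 mm tall. This point is 41 mm above the plate's underside; the bar spans 26 to 56 mm above the underside, on two thin posts. Axes are the stencil's: x along its length, z up.
- stencil_under (a point): Centre of the underside of the stencil's plate, 41 mm straight below the middle of its handle (same axes). The stencil is a loose oblong steel lattice plate, 140 mm (x) x 90 mm (y) x 4 mm thick, about 180 g with its handle.
- holder: Stencil stand, fixed to the counter, 216 x 100 mm, end posts 70 mm tall; origin at the centre of its underside, x along its length, z up. The stencil lies level in it, lengthwise, its underside 50 mm above the counter on two steel cross rails, between low lips. Nothing rises above the plate along the handle's long sides.
- catch_a (a joint): Sprung white roller at the stand's -x end, slides outward; 0 = in, positive (m) = pushed out, at most 0.007. It overhangs the plate's short edge by about 2 mm and catches it. Pulling the stencil straight up with about 10 N makes both rollers give way; 15 mm up it is free.
- catch_b (a joint): The same roller catch at the stand's +x end.
- slab_top (a point): Centre of the top face of the gingerbread slab, a brown oblong biscuit 160 x 110 x 18 mm (long side along x, z up) that lies loose on the cooling rack, its top 46 mm above the counter. The plate of the stencil is 20 mm smaller than the slab both ways.
- rack: Steel wire cooling rack, 260 x 200 mm, 28 mm high, fixed to the counter; origin at the centre of its underside.
- pin: Maple rolling pin, barrel 50 mm in diameter and 210 mm long, 322 mm over the handles, lying loose along its x axis in a wooden cradle between stand and rack; origin at its centre, 68 mm above the counter, so its top is 93 mm up.
- cradle: Wooden cradle of the rolling pin, fixed to the counter, 192 x 80 mm and 52 mm high, origin at the centre of its underside.
- ramekin_a: White ceramic ramekin, 84 mm across, 48 mm high, loose; origin at the centre of its underside. Leave alone.
- ramekin_b: A second ramekin like the first. Leave alone.
There are look-alikes about, which are no part of the job. What is shaped like the part that bears stencil_grip but turquoise is not meant. Leave any red look-alike of the holder alone.

How it is judged:
By the outcome, as a careful person would: the job done as asked, in the order asked, and still so for the second after the job is handed in, while the arm keeps its last pose, push and grip.
It also fails if it takes over 51 s, if anything falls off the work surface, if the arm or the gripper's body presses on something with over 40 N, if the wrist force passes 120 N, or if a joint passes its speed limit or range.

## Working session

There is one attempt and no reset: what is moved stays moved. The work goes in short steps, Python scripts to look and compute and a tool call to move; the robot and the scene stay as the last step left them, time stands still between calls to the robot, and variables do not carry over. Pictures are saved under pics/ and viewed, about 8 in all and at most 12, crops included, and the job is handed in when it is done.

Besides the shell and the picture viewer there is one more tool, called after "Call:" as name(argument=value, ...), one argument or row to a line, values as JSON. drive_tool: Moves the arm, as the interface text tells. Its arguments: {"type":"object","properties":{"rows":{"type":"array"},"claw":{"type":"number"},"grip_force":{"type":"number"}},"required":["rows"]}

```bash
mkdir -p pics; ls; cat > h.py <<'E'
from rig import *
import numpy as np, cv2
from scipy.spatial.transform import Rotation as R
def cam(name):
    c=capture(name); h=c["image"].shape[0]
    f=h/2/np.tan(np.radians(c["fov_y"])/2)
    c["K"]=np.array([[f,0,c["cx"]],[0,f,c["cy"]],[0,0,1]])
    c["R"]=cv2.Rodrigues(np.array(c["rvec"],float))[0]; c["t"]=np.array(c["tvec"],float); return c
def cast(c,px,z):
    px=np.atleast_2d(np.array(px,float)); d=np.c_[px,np.ones(len(px))]@np.linalg.inv(c["K"]).T@c["R"]
    o=-c["R"].T@c["t"]; return o+d*((z-o[2])/d[:,2])[:,None]
def proj(c,P):
    return cv2.projectPoints(np.atleast_2d(np.array(P,float)),np.array(c["rvec"],float),c["t"],c["K"],None)[0][:,0]
def save(n,im): cv2.imwrite(f"pics/{n}.png",cv2.cvtColor(im,cv2.COLOR_RGB2BGR))
E
python3 - <<'E'
from h import *
for n in("top","side"):
    c=cam(n); save(n+"1",c["image"]); print(n,-c["R"].T@c["t"],c["fov_y"],{k:c[k] for k in c if k not in("image","K","R","t")})
print(observe())
E
```

```text
pics
top [0.38157372 0.07852566 1.05673018] 54.35742700957174 {'fov_y': 54.35742700957174, 'cx': 279.34800408263277, 'cy': 200.79350177626577, 'rvec': array([ 2.15485899, -2.14082554,  0.13270568]), 'tvec': array([0.08572615, 0.51907115, 0.99582107])}
side [-0.3807888  -0.86903775  1.07247116] 42.706667568738055 {'fov_y': 42.706667568738055, 'cx': 282.44027805899293, 'cy': 203.4177720281651, 'rvec': array([ 2.11023947, -0.78085372,  0.41603333]), 'tvec': array([-0.30820979,  0.30548391,  1.36459057])}
{'time_s': 0.1, 'joints': array([ 1.36958007e+00,  3.85472185e-01,  6.75573713e-03, -4.26836515e-04,
       -1.19403424e+00, -2.58601519e-01]), 'joint_velocities': array([ 0.00108869, -0.00254167,  0.00308632,  0.00265445, -0.00163007,
       -0.00040209]), 'effort': array([-9.47274566e-04, -3.91687775e+01,  1.87936914e+01,  4.23200905e+00,
        1.34996069e-02, -7.56611030e-05]), 'ee_pos': array([0.27712993, 0.55964015, 0.24657204]), 'eef_rot': array([-0.68836738,  0.16189054,  0.68860816,  0.16050112]), 'force': array([ 0.08506003,  0.17332375, -0.48640065]), 'wrist_torque': array([-0.04800053, -0.00574597, -0.01836533]), 'gripper_width': 0.08705218600282852}
```

View pics/top1.png

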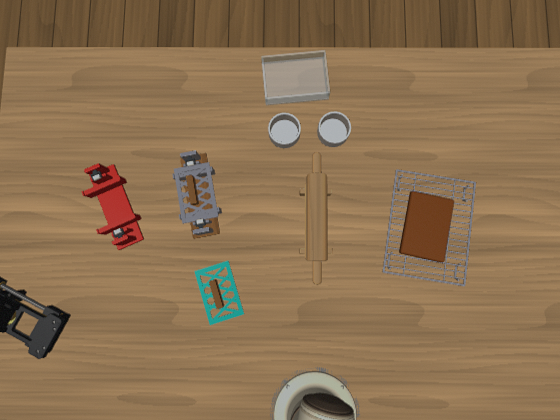

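View pics/side1.png

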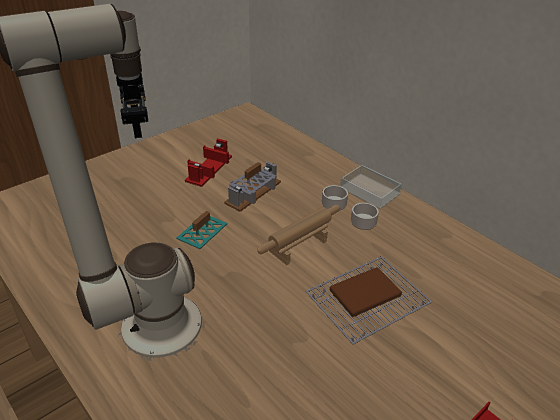

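The top view shows the steel-grey stencil in its stand near (197,193), with its brown handle at about (192,190). Other things it could be taken for are the turquoise stencil (219,292) and the red stand (113,205), and neither is meant. The pin is at (317,220) and the slab at (427,227). I choose the grey one and check it in a close crop.

```bash
python3 - <<'E'
from h import *
c=cam("top"); im=c["image"]; s=cam("side"); si=s["image"]
a=cv2.resize(im[145:245,165:230],None,fx=5.5,fy=5.5,interpolation=cv2.INTER_CUBIC)
b=cv2.resize(si[155:212,218:288],None,fx=6,fy=6,interpolation=cv2.INTER_CUBIC)
o=np.zeros((560,800,3),np.uint8); o[:a.shape[0],:a.shape[1]]=a[:560]; o[:b.shape[0],370:370+b.shape[1]]=b
save("crop",o)
for p in[(192,190),(180,175),(207,180),(427,227),(420,170)]: print(p,im[p[1],p[0]],cv2.cvtColor(im[p[1]:p[1]+1,p[0]:p[0]+1],cv2.COLOR_RGB2HSV)[0,0])
hsv=cv2.cvtColor(im,cv2.COLOR_RGB2HSV)
def big(m,box):
    mm=np.zeros_like(m); x0,y0,x1,y1=box; mm[y0:y1,x0:x1]=m[y0:y1,x0:x1]
    k=max(cv2.findContours(mm,0,2)[0],key=cv2.contourArea); return k[:,0].astype(float)
sl=big(cv2.inRange(hsv,(0,140,40),(15,255,150)),(390,180,465,270))
P=cast(c,sl,0.046); r=cv2.minAreaRect((P[:,:2]*1000).astype(np.float32)); print("slab",r)
sp=big(cv2.inRange(hsv,(100,20,60),(140,120,220)),(165,145,230,245))
P=cast(c,sp,0.054); r=cv2.minAreaRect((P[:,:2]*1000).astype(np.float32)); print("plate",r)
E
```

```text
(192, 190) [115  81  49] [ 15 146 115]
(180, 175) [122 124 132] [114  19 132]
(207, 180) [119 118 124] [125  12 124]
(427, 227) [111  62  30] [ 12 186 111]
(420, 170) [150 121  87] [ 16 107 150]
slab ((456.8705749511719, -274.0714111328125), (111.02651977539062, 159.06126403808594), 77.7744369506836)
plate ((531.8096313476562, 296.9591369628906), (146.53565979003906, 96.38329315185547), 11.875452995300293)
```

View pics/crop.png

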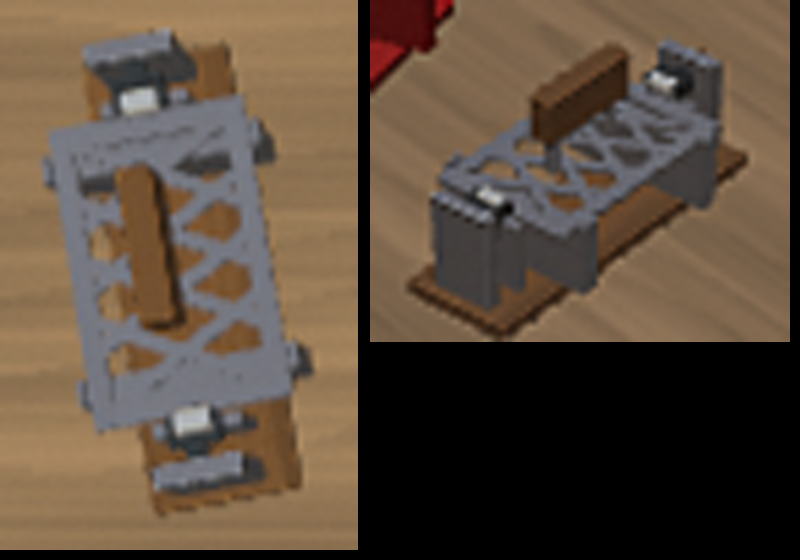

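The crop shows the grey plate lying in its brown-based stand, with white rollers at both short ends and the brown bar running lengthwise. The choice is confirmed. Plate corners in the crop are about (50,133), (240,95), (297,390) and (100,430).

```bash
python3 - <<'E'
from h import *
c=cam("top"); s=cam("side")
q=np.array([(50,133),(240,95),(297,390),(100,430)])/5.5+np.array([165,145])-.4
P=cast(c,q,.054)[:,:2]*1000; print(P.round(1),P.mean(0), [np.linalg.norm(P[i]-P[i-1]).round(1) for i in range(4)])
for a,b in((3,0),(2,1)): d=P[b]-P[a]; print("yaw",np.degrees(np.arctan2(d[1],d[0])))
# handle, side view top face corners (crop /6 + (218,155))
hq=np.array([(533,95),(615,45),(630,55),(545,105)])-np.array([370,0]); hq=hq/6+np.array([218,155])-.4
H=cast(s,hq,.106)[:,:2]*1000; print("side handle",H.round(1),H.mean(0))
hq=np.array([(117,170),(153,165),(172,320),(138,325)])/5.5+np.array([165,145])-.4
H=cast(c,hq,.106)[:,:2]*1000; print("top handle",H.round(1),H.mean(0))
# slab in side view
hsv=cv2.cvtColor(s["image"],cv2.COLOR_RGB2HSV); print(hsv[290,365])
m=cv2.inRange(hsv,(0,130,30),(14,255,180)); m[:250]=0;m[330:]=0
k=max(cv2.findContours(m,0,2)[0],key=cv2.contourArea); print(cv2.boundingRect(k))
print(cv2.approxPolyDP(k,3,True)[:,0].tolist(), "proj", proj(s,[.457,-.274,.046]),proj(s,[.532,.295,.054]))
o=observe(); print(R.from_quat(o["eef_rot"]).as_matrix().round(3))
# pin ends
for p in[(317,155),(317,283),(317,173),(316,260)]: print("pin",p,cast(c,p,.068).round(3))
E
```

```text
[[595.3 354.3]
 [613.5 268.1]
 [478.5 238.4]
 [459.9 326.2]] [536.80812869 296.77174873] [np.float64(138.3), np.float64(88.1), np.float64(138.2), np.float64(89.7)]
yaw 11.712608654683967
yaw 12.40369423869762
side handle [[500.  291.8]
 [565.7 302.4]
 [565.7 289.3]
 [499.  280.1]] [532.5902594  290.90892033]
top handle [[568.1 310.4]
 [570.4 294.9]
 [503.1 284.4]
 [500.9 298.9]] [535.6453989  297.13859748]
[ 10 160  83]
(330, 267, 72, 50)
[[401, 292], [376, 267], [330, 286], [352, 316]] proj [[364.55832126 286.79059617]] [[252.09254375 179.66521111]]
[[-0.    -0.444 -0.896]
 [-0.001 -0.896  0.444]
 [-1.     0.001 -0.   ]]
pin (317, 155) [[ 0.629 -0.004  0.068]]
pin (317, 283) [[ 0.318 -0.002  0.068]]
pin (317, 173) [[ 0.584 -0.003  0.068]]
pin (316, 260) [[0.372 0.    0.068]]
```

Call:
drive_tool(
  rows=[
    {"dp": [0, 0.03, -0.07], "delta_rot": [-0.027, 0, 0]},
    {"dp": [0, 0.06, -0.17], "delta_rot": [-0.054, 0, 0]},
    {"dp": [0, 0.1, -0.28], "delta_rot": [-0.08, 0, 0]},
    {"dp": [0, 0.14, -0.4], "delta_rot": [-0.107, 0, 0]},
    {"dp": [0, 0.18, -0.52], "delta_rot": [-0.134, 0, 0]},
    {"dp": [0, 0.22, -0.64], "delta_rot": [-0.16, 0, 0]},
    {"dp": [0, 0.26, -0.76], "delta_rot": [-0.187, 0, 0]},
    {"dp": [0, 0.3, -0.86], "delta_rot": [-0.213, 0, 0]},
  ],
  claw=1,
  grip_force=30,
)

```text
time_s: 0.97
ee_pos: [0.47, 0.3632, 0.2476]
eef_rot: [0.703, 0.075, -0.703, 0.075]
force: [-0.1, 0.2, 0.4]
gripper_width: 0.0872
```

```bash
cat >> h.py <<'E'
def move(p,yaw,lvl=True):
    """dp/delta_rot (normalised) from the present pose to TCP p, jaw axis (mod 180) at stencil yaw (deg)+90, tool down"""
    o=observe(); A=R.from_quat(o["eef_rot"]).as_matrix(); best=None
    for k in(90,270):
        a=np.radians(yaw+k); y=np.array([np.cos(a),np.sin(a),0]); x=np.array([0,0,-1.]); T=np.c_[x,y,np.cross(x,y)]
        rv=R.from_matrix(A.T@T).as_rotvec()
        if best is None or np.linalg.norm(rv)<np.linalg.norm(best): best=rv
    print("t",o["time_s"],"at",o["ee_pos"].round(4),"F",o["force"].round(1),"w",round(o["gripper_width"],4),"j6",o["joints"].round(2))
    print("dp",(A.T@(np.array(p)-o["ee_pos"])/.3).round(4),"rot",(best/np.pi).round(4))
E
python3 - <<'E'
from h import *
move([.535,.296,.2],11.8)
E
```

```text
t 0.9667 at [0.47   0.3632 0.2476] F [-0.1  0.2  0.4] w 0.0872 j6 [ 0.93  0.33 -0.07  0.   -1.17  0.85]
dp [ 0.1587  0.2646 -0.1645] rot [ 0.0022 -0.     -0.    ]
```

Call:
drive_tool(
  rows=[
    {"dp": [0.02, 0.04, -0.025], "delta_rot": [0, 0, 0]},
    {"dp": [0.05, 0.08, -0.05], "delta_rot": [0.001, 0, 0]},
    {"dp": [0.08, 0.13, -0.08], "delta_rot": [0.001, 0, 0]},
    {"dp": [0.11, 0.18, -0.11], "delta_rot": [0.002, 0, 0]},
    {"dp": [0.14, 0.23, -0.14], "delta_rot": [0.002, 0, 0]},
    {"dp": [0.155, 0.26, -0.16], "delta_rot": [0.002, 0, 0]},
    {"dp": [0.159, 0.265, -0.1645], "delta_rot": [0.002, 0, 0]},
    {"dp": [0.159, 0.265, -0.1645], "delta_rot": [0.002, 0, 0]},
  ],
)

```text
time_s: 1.63
ee_pos: [0.5333, 0.2974, 0.199]
eef_rot: [-0.703, -0.071, 0.704, -0.072]
force: [-0.3, 0.4, -0.0]
gripper_width: 0.0869
```

```bash
python3 - <<'E'
from h import *
c=cam("wrist"); im=c["image"]
print("cam",-c["R"].T@c["t"]); move([.535,.296,.2],11.8)
g=im.copy()
for p in proj(c,[[.535,.296,.106]]): cv2.circle(g,tuple(int(v) for v in p),4,(255,0,0),1); print(p)
save("wrist1",g)
E
```

```text
cam [0.61589417 0.31420221 0.33613735]
t 1.6833 at [0.5332 0.2979 0.1997] F [-0.3 -0.   0.2] w 0.0867 j6 [ 0.77  0.4  -0.1  -0.   -1.08  1.  ]
dp [-0.0011  0.0075 -0.0044] rot [-0.0009  0.     -0.    ]
[279.29687529 218.30929443]
```

View pics/wrist1.png

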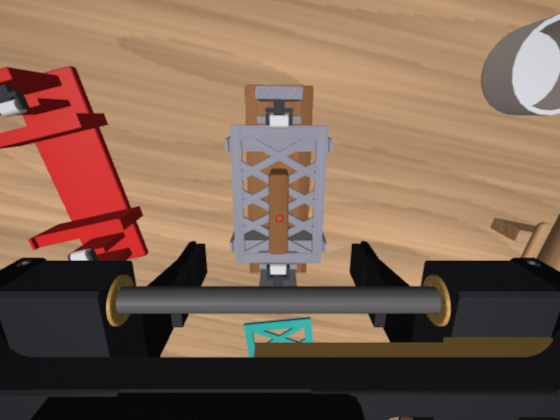

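The wrist view shows the grey stencil centred between the open fingers. The bar's top face runs over columns 269–289 and rows 175–254, and the plate corners are near (230,125), (328,125), (324,262) and (233,262). I now cast these.

```bash
python3 - <<'E'
from h import *
c=cam("wrist"); im=c["image"]
P=cast(c,[(230,126),(328,126),(324,262),(233,262)],.054)*1000; print(P.round(1),P.mean(0))
for a,b in((3,0),(2,1)): d=P[b]-P[a]; print("yaw",np.degrees(np.arctan2(d[1],d[0])),np.linalg.norm(d))
H=cast(c,[(269,175),(288.5,175),(289,254),(268.5,254)],.106)*1000; print(H.round(1),H.mean(0))
for a,b in((3,0),(2,1)): d=H[b]-H[a]; print("yaw",np.degrees(np.arctan2(d[1],d[0])),np.linalg.norm(d))
hsv=cv2.cvtColor(im,cv2.COLOR_RGB2HSV)
for r in(180,200,220,240): print(r,[tuple(v) for v in im[r,262:296:3]])
E
```

```text
[[595.3 355.   54. ]
 [613.5 267.1  54. ]
 [478.1 236.2  54. ]
 [458.7 330.4  54. ]] [536.37091145 297.16612262  54.        ]
yaw 10.227192685396988 138.79257682945752
yaw 12.85573625787989 138.8335569646484
[[568.5 311.8 106. ]
 [571.6 296.8 106. ]
 [504.7 281.8 106. ]
 [501.2 299.  106. ]] [536.48140462 297.37623087 106.        ]
yaw 10.822054081583513 68.49135860824829
yaw 12.667397843721954 68.50004710494783
180 [(np.uint8(151), np.uint8(125), np.uint8(116)), (np.uint8(149), np.uint8(149), np.uint8(163)), (np.uint8(150), np.uint8(150), np.uint8(164)), (np.uint8(141), np.uint8(98), np.uint8(63)), (np.uint8(140), np.uint8(98), np.uint8(64)), (np.uint8(141), np.uint8(98), np.uint8(65)), (np.uint8(140), np.uint8(97), np.uint8(64)), (np.uint8(137), np.uint8(95), np.uint8(63)), (np.uint8(134), np.uint8(93), np.uint8(60)), (np.uint8(119), np.uint8(100), np.uint8(97)), (np.uint8(147), np.uint8(147), np.uint8(161)), (np.uint8(150), np.uint8(132), np.uint8(131))]
200 [(np.uint8(135), np.uint8(134), np.uint8(146)), (np.uint8(127), np.uint8(97), np.uint8(77)), (np.uint8(150), np.uint8(105), 
[... 830 characters left out ...]
t8(61)), (np.uint8(130), np.uint8(125), np.uint8(133)), (np.uint8(148), np.uint8(148), np.uint8(161)), (np.uint8(148), np.uint8(148), np.uint8(162))]
240 [(np.uint8(125), np.uint8(124), np.uint8(133)), (np.uint8(99), np.uint8(95), np.uint8(98)), (np.uint8(137), np.uint8(135), np.uint8(146)), (np.uint8(141), np.uint8(99), np.uint8(64)), (np.uint8(141), np.uint8(98), np.uint8(64)), (np.uint8(141), np.uint8(99), np.uint8(65)), (np.uint8(139), np.uint8(97), np.uint8(64)), (np.uint8(138), np.uint8(97), np.uint8(64)), (np.uint8(140), np.uint8(95), np.uint8(60)), (np.uint8(128), np.uint8(127), np.uint8(138)), (np.uint8(87), np.uint8(83), np.uint8(84)), (np.uint8(113), np.uint8(110), np.uint8(118))]
```

Call:
drive_tool(
  rows=[
    {"dp": [0.03, 0.002, -0.004], "delta_rot": [0, 0, 0]},
    {"dp": [0.08, 0.005, -0.008], "delta_rot": [0, 0, 0]},
    {"dp": [0.13, 0.005, -0.008], "delta_rot": [0, 0, 0]},
    {"dp": [0.18, 0.005, -0.008], "delta_rot": [0, 0, 0]},
    {"dp": [0.23, 0.005, -0.008], "delta_rot": [0, 0, 0]},
    {"dp": [0.28, 0.005, -0.008], "delta_rot": [0, 0, 0]},
    {"dp": [0.32, 0.005, -0.008], "delta_rot": [0, 0, 0]},
    {"dp": [0.342, 0.005, -0.008], "delta_rot": [0, 0, 0]},
  ],
)

```text
time_s: 2.4
ee_pos: [0.5349, 0.2966, 0.0954]
eef_rot: [-0.703, -0.072, 0.704, -0.072]
force: [-0.3, -0.3, 0.1]
gripper_width: 0.0869
```

Call:
drive_tool(
  rows=[
    {"dp": [0, 0, 0], "delta_rot": [0, 0, 0]},
    {"dp": [0, 0, 0], "delta_rot": [0, 0, 0]},
    {"dp": [0, 0, 0], "delta_rot": [0, 0, 0]},
    {"dp": [0, 0, 0], "delta_rot": [0, 0, 0]},
    {"dp": [0, 0, 0], "delta_rot": [0, 0, 0]},
    {"dp": [0, 0, 0], "delta_rot": [0, 0, 0]},
    {"dp": [0, 0, 0], "delta_rot": [0, 0, 0]},
    {"dp": [0, 0, 0], "delta_rot": [0, 0, 0]},
  ],
  claw=0,
  grip_force=40,
)

```text
time_s: 3.07
ee_pos: [0.5361, 0.2965, 0.0975]
eef_rot: [0.704, 0.072, -0.703, 0.072]
force: [-0.3, -0.4, 1.1]
gripper_width: 0.0421
```

```bash
python3 - <<'E'
from h import *
move([.536,.297,.097],11.7); print(observe()["wrist_torque"])
c=cam("wrist"); save("wrist2",c["image"])
E
```

```text
t 3.0667 at [0.5361 0.2965 0.0975] F [-0.3 -0.4  1.1] w 0.0421 j6 [ 0.77  0.5  -0.21 -0.   -0.86  1.  ]
dp [ 0.0017 -0.0019  0.    ] rot [-0.0004 -0.0001  0.0001]
[-0.07672658 -0.03036012  0.03486235]
```

View pics/wrist2.png

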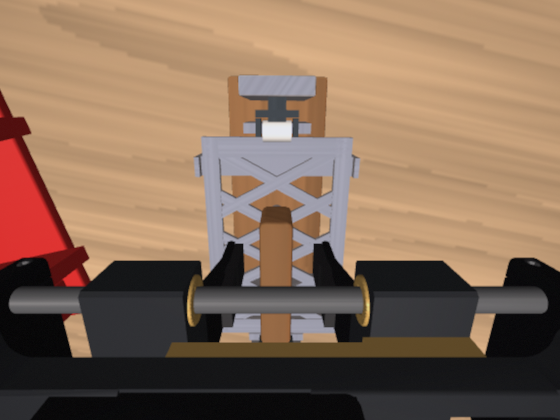

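The jaws are still closing symmetrically on the bar (columns 260–293), with 42 mm left between them. I'll wait another call.

Call:
drive_tool(
  rows=[
    {"dp": [0, 0, 0], "delta_rot": [0, 0, 0]},
    {"dp": [0, 0, 0], "delta_rot": [0, 0, 0]},
    {"dp": [0, 0, 0], "delta_rot": [0, 0, 0]},
    {"dp": [0, 0, 0], "delta_rot": [0, 0, 0]},
    {"dp": [0, 0, 0], "delta_rot": [0, 0, 0]},
    {"dp": [0, 0, 0], "delta_rot": [0, 0, 0]},
    {"dp": [0, 0, 0], "delta_rot": [0, 0, 0]},
    {"dp": [0, 0, 0], "delta_rot": [0, 0, 0]},
  ],
)

```text
time_s: 3.78
ee_pos: [0.5361, 0.2965, 0.0972]
eef_rot: [0.703, 0.072, -0.703, 0.072]
force: [0.4, 1.0, -0.1]
gripper_width: 0.0159
```

Call:
drive_tool(
  rows=[
    {"dp": [0, 0, 0], "delta_rot": [0, 0, 0]},
    {"dp": [0, 0, 0], "delta_rot": [0, 0, 0]},
    {"dp": [0, 0, 0], "delta_rot": [0, 0, 0]},
    {"dp": [0, 0, 0], "delta_rot": [0, 0, 0]},
    {"dp": [0, 0, 0], "delta_rot": [0, 0, 0]},
    {"dp": [0, 0, 0], "delta_rot": [0, 0, 0]},
    {"dp": [0, 0, 0], "delta_rot": [0, 0, 0]},
    {"dp": [0, 0, 0], "delta_rot": [0, 0, 0]},
  ],
)

```text
time_s: 4.45
ee_pos: [0.536, 0.2964, 0.0972]
eef_rot: [-0.703, -0.072, 0.703, -0.072]
force: [0.2, -0.3, -1.2]
gripper_width: 0.0156
```

Call:
drive_tool(
  rows=[
    {"dp": [-0.01, 0, 0], "delta_rot": [0, 0, 0]},
    {"dp": [-0.02, 0, 0], "delta_rot": [0, 0, 0]},
    {"dp": [-0.03, 0, 0], "delta_rot": [0, 0, 0]},
    {"dp": [-0.04, 0, 0], "delta_rot": [0, 0, 0]},
    {"dp": [-0.05, 0, 0], "delta_rot": [0, 0, 0]},
    {"dp": [-0.06, 0, 0], "delta_rot": [0, 0, 0]},
    {"dp": [-0.075, 0, 0], "delta_rot": [0, 0, 0]},
    {"dp": [-0.09, 0, 0], "delta_rot": [0, 0, 0]},
  ],
  grip_force=50,
)

```text
time_s: 5.12
ee_pos: [0.5359, 0.2964, 0.1247]
eef_rot: [-0.703, -0.072, 0.704, -0.072]
force: [0.4, -0.5, -1.6]
gripper_width: 0.0155
```

Call:
drive_tool(
  rows=[
    {"dp": [-0.03, 0, 0], "delta_rot": [0, 0, 0]},
    {"dp": [-0.08, 0, 0], "delta_rot": [0, 0, 0]},
    {"dp": [-0.13, 0, 0], "delta_rot": [0, 0, 0]},
    {"dp": [-0.18, 0, 0], "delta_rot": [0, 0, 0]},
    {"dp": [-0.23, 0, 0], "delta_rot": [0, 0, 0]},
    {"dp": [-0.27, 0, 0], "delta_rot": [0, 0, 0]},
    {"dp": [-0.29, 0, 0], "delta_rot": [0, 0, 0]},
    {"dp": [-0.3, 0, 0], "delta_rot": [0, 0, 0]},
  ],
)

```text
time_s: 5.78
ee_pos: [0.5364, 0.2967, 0.216]
eef_rot: [0.704, 0.072, -0.703, 0.071]
force: [0.2, -0.2, -1.8]
gripper_width: 0.0157
```

```bash
python3 - <<'E'
from h import *
c=cam("wrist"); s=cam("side"); save("wrist3",c["image"])
move([.457,-.274,.215],-12.2); print(observe()["wrist_torque"])
g=s["image"][60:270,140:420]; g=cv2.resize(g,None,fx=2,fy=2,interpolation=cv2.INTER_CUBIC)
save("lift",np.hstack([cv2.resize(c["image"],(400,300)),cv2.resize(g,(400,300))]))
E
```

```text
t 5.8833 at [0.536  0.2964 0.2147] F [-0.1  0.4 -1.8] w 0.0154 j6 [ 0.77  0.39 -0.07 -0.   -1.11  1.  ]
dp [-0.0023  1.8094  0.6412] rot [ 1.324e-01 -1.000e-04  2.000e-04]
[-0.12114006 -0.05272299 -0.01035529]
```

View pics/lift.png

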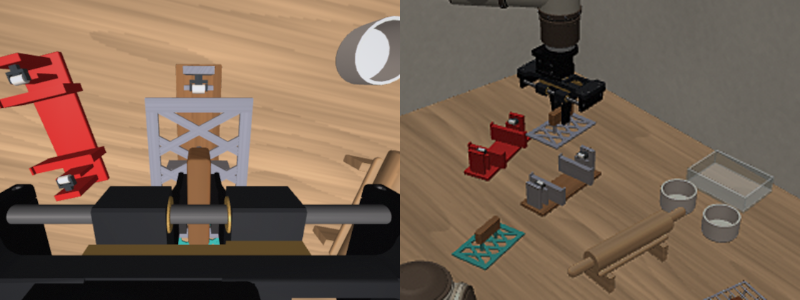

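The side view shows the stencil out of the stand, hanging level in the jaws, with the stand empty. The underside is about 0.168 m up, which is 75 mm above the pin. Next is the carry.

Call:
drive_tool(
  rows=[
    {"dp": [0, 0.02, 0.007], "delta_rot": [0, 0, 0]},
    {"dp": [0, 0.06, 0.021], "delta_rot": [0, 0, 0]},
    {"dp": [0, 0.12, 0.043], "delta_rot": [0, 0, 0]},
    {"dp": [0, 0.19, 0.067], "delta_rot": [0, 0, 0]},
    {"dp": [0, 0.27, 0.096], "delta_rot": [0, 0, 0]},
    {"dp": [0, 0.35, 0.124], "delta_rot": [0, 0, 0]},
    {"dp": [0, 0.43, 0.152], "delta_rot": [0, 0, 0]},
    {"dp": [0, 0.51, 0.181], "delta_rot": [0, 0, 0]},
  ],
)

```text
time_s: 6.55
ee_pos: [0.5125, 0.1333, 0.2135]
eef_rot: [-0.703, -0.071, 0.704, -0.072]
force: [-0.4, -0.2, -1.5]
gripper_width: 0.0153
```

Call:
drive_tool(
  rows=[
    {"dp": [0, 0.08, 0.028], "delta_rot": [0.017, 0, 0]},
    {"dp": [0, 0.16, 0.057], "delta_rot": [0.034, 0, 0]},
    {"dp": [0, 0.24, 0.085], "delta_rot": [0.05, 0, 0]},
    {"dp": [0, 0.32, 0.113], "delta_rot": [0.067, 0, 0]},
    {"dp": [0, 0.4, 0.142], "delta_rot": [0.083, 0, 0]},
    {"dp": [0, 0.48, 0.17], "delta_rot": [0.1, 0, 0]},
    {"dp": [0, 0.55, 0.195], "delta_rot": [0.117, 0, 0]},
    {"dp": [0, 0.61, 0.216], "delta_rot": [0.132, 0, 0]},
  ],
)

```text
time_s: 7.22
ee_pos: [0.4854, -0.0589, 0.2137]
eef_rot: [-0.702, 0.076, 0.704, 0.076]
force: [-0.5, 0.3, -1.8]
gripper_width: 0.0156
```

```bash
python3 - <<'E'
from h import *
move([.457,-.274,.215],-12.2)
E
```

```text
t 7.2167 at [ 0.4854 -0.0589  0.2137] F [-0.5  0.3 -1.8] w 0.0156 j6 [ 0.21  0.18 -0.37 -0.   -1.02  1.14]
dp [-0.0041  0.7205 -0.0608] rot [-0.0008  0.0006 -0.0002]
```

Call:
drive_tool(
  rows=[
    {"dp": [0, 0.09, -0.008], "delta_rot": [0, 0, 0]},
    {"dp": [0, 0.19, -0.016], "delta_rot": [0, 0, 0]},
    {"dp": [0, 0.3, -0.025], "delta_rot": [0, 0, 0]},
    {"dp": [0, 0.41, -0.035], "delta_rot": [0, 0, 0]},
    {"dp": [0, 0.52, -0.044], "delta_rot": [0, 0, 0]},
    {"dp": [0, 0.61, -0.051], "delta_rot": [0, 0, 0]},
    {"dp": [0, 0.68, -0.057], "delta_rot": [0, 0, 0]},
    {"dp": [0, 0.72, -0.061], "delta_rot": [0, 0, 0]},
  ],
)

```text
time_s: 7.88
ee_pos: [0.4577, -0.274, 0.2135]
eef_rot: [-0.702, 0.076, 0.704, 0.076]
force: [0.7, 0.5, -1.3]
gripper_width: 0.0159
```

```bash
python3 - <<'E'
from h import *
c=cam("wrist"); s=cam("side"); t=cam("top")
for n,k in(("w",c),("s",s),("t",t)): np.savez(n+".npz",**k)
move([.457,-.274,.115],-12.2)
a=cv2.resize(c["image"],(400,300)); b=cv2.resize(s["image"][140:350,230:510],(400,300)); d=cv2.resize(t["image"][140:290,360:560],(400,300),interpolation=cv2.INTER_CUBIC)
save("over",np.vstack([np.hstack([a,b]),np.hstack([d,0*d])]))
E
```

```text
t 8.0333 at [ 0.4587 -0.2722  0.2136] F [ 0.3 -0.5 -1.9] w 0.0156 j6 [-0.23  0.26 -0.27 -0.   -1.05  1.59]
dp [0.3288 0.0072 0.0038] rot [-0.0002  0.0004  0.0001]
```

View pics/over.png

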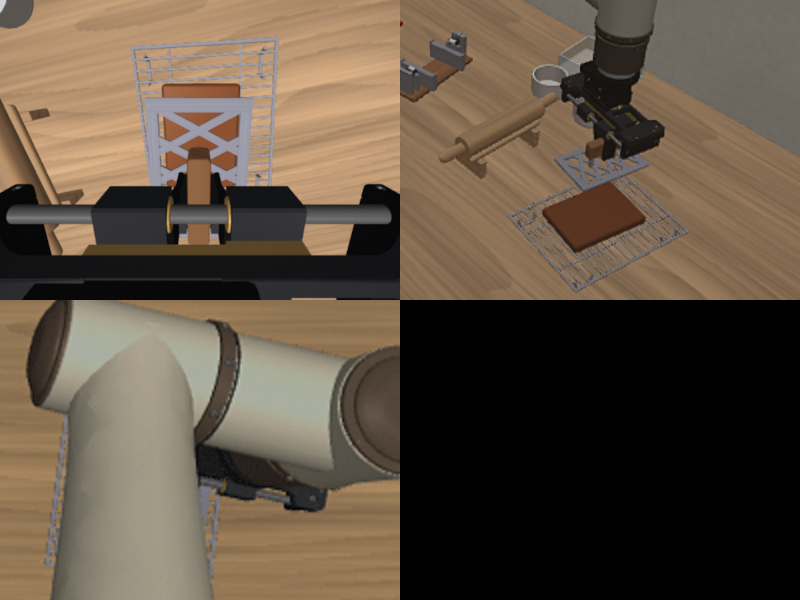

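The wrist view shows the slab beyond the plate's far edge, close to centred laterally, and the side view shows the stencil above the slab. I measure the slab again in both views.

```bash
python3 - <<'E'
from h import *
w=dict(np.load("w.npz")); s=dict(np.load("s.npz"))
sh=cv2.cvtColor(s["image"],cv2.COLOR_RGB2HSV)
print("side col V/S",[tuple(int(v) for v in sh[r,355]) for r in range(280,322,3)])
im=w["image"]; wh=cv2.cvtColor(im,cv2.COLOR_RGB2HSV)
print("wrist col 282",[(r,*[int(v) for v in wh[r,282]]) for r in range(110,150,3)])
print("wrist row 128",[(q,*[int(v) for v in wh[128,q]]) for q in list(range(222,236,2))+list(range(330,346,2))])
print("wrist row 150",[(q,*[int(v) for v in wh[150,q]]) for q in list(range(200,216,2))+list(range(346,362,2))])
g=cv2.resize(im[100:220,190:370],(720,480),interpolation=cv2.INTER_CUBIC); save("wcrop",g)
E
```

```text
side col V/S [(10, 161, 87), (10, 159, 88), (11, 159, 88), (11, 162, 88), (11, 159, 88), (10, 160, 89), (10, 159, 88), (10, 158, 89), (11, 162, 88), (11, 162, 88), (10, 159, 90), (11, 152, 62), (16, 103, 72), (16, 108, 130)]
wrist col 282 [(110, 118, 25, 174), (113, 15, 99, 178), (116, 15, 103, 153), (119, 10, 173, 115), (122, 10, 156, 150), (125, 11, 155, 153), (128, 11, 157, 153), (131, 11, 156, 152), (134, 10, 154, 152), (137, 146, 13, 140), (140, 122, 22, 166), (143, 120, 23, 169), (146, 120, 21, 171), (149, 122, 21, 167)]
wrist row 128 [(222, 177, 14, 160), (224, 160, 10, 159), (226, 0, 27, 133), (228, 10, 167, 127), (230, 11, 150, 158), (232, 11, 147, 165), (234, 11, 146, 164), (330, 10, 166, 141), (332, 10, 167, 136), (334, 10, 172, 111), (336, 173, 15, 138), (338, 15, 99, 203), (340, 15, 98, 203), (342, 15, 97, 202), (344, 15, 98, 201)]
wrist row 150 [(200, 15, 98, 184), (202, 14, 85, 181), (204, 118, 21, 169), (206, 120, 20, 169), (208, 120, 21, 169), (210, 122, 23, 169), (212, 122, 23, 169), (214, 122, 23, 169), (346, 118, 21, 167), (348, 122, 21, 167), (350, 120, 20, 166), (352, 122, 22, 166), (354, 156, 8, 159), (356, 128, 12, 167), (358, 126, 15, 168), (360, 120, 15, 172)]
```

View pics/wcrop.png

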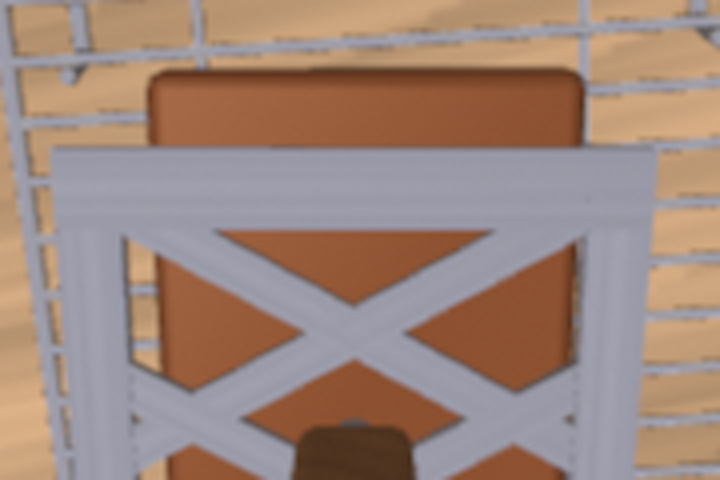

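The crop shows the slab's far edge at crop row 72 and its sides at columns 150 and 583. The plate's far corners are at (52,148) and (657,147), and the edges run parallel.

```bash
python3 - <<'E'
from h import *
w=dict(np.load("w.npz")); s=dict(np.load("s.npz"))
u=lambda a:np.array(a)/4+np.array([190,100])-.4
tz=.2136
def rep(n,A,L,wid):
    A=A[:,:2]*1000; d=A[1]-A[0]; th=np.degrees(np.arctan2(d[1],d[0]))+90; 
    e=np.array([np.cos(np.radians(th)),np.sin(np.radians(th))]); m=A.mean(0); print(n,"width",np.linalg.norm(d).round(1),"yaw",th.round(2),"centre",(m-e*L/2).round(1), "centre w/ yaw -12.2", (m-L/2*np.array([np.cos(.213),-np.sin(.213)])).round(1))
rep("slab",cast(w,u([(150,72),(583,72)]),.046),160,110)
rep("plate",cast(w,u([(52,148),(657,147)]),tz-.047+.004),140,90)
L=cast(w,u([(165,400),(151,110)]),.046)[:,:2]; Rr=cast(w,u([(566,400),(583,110)]),.046)[:,:2]
for E in(L,Rr): d=E[1]-E[0]; print("edge yaw",np.degrees(np.arctan2(d[1],d[0])).round(2))
sh=cv2.cvtColor(s["image"],cv2.COLOR_RGB2HSV)
m=cv2.inRange(sh,(5,130,78),(14,255,180)); m[:262]=0;m[330:]=0
k=max(cv2.findContours(m,0,2)[0],key=cv2.contourArea)
P=cast(s,k[:,0],.046)[:,:2]*1000; r=cv2.minAreaRect(P.astype(np.float32)); print("side slab",r, "occl?",cv2.boundingRect(k))
E
```

```text
slab width 105.9 yaw -12.23 centre [ 456.2 -277.3] centre w/ yaw -12.2 [ 456.2 -277.3]
plate width 89.0 yaw -12.14 centre [ 458.3 -274.6] centre w/ yaw -12.2 [ 458.3 -274.6]
edge yaw -12.31
edge yaw -12.36
side slab ((453.0536193847656, -279.4698791503906), (107.47221374511719, 156.3139190673828), 78.06617736816406) occl? (330, 267, 71, 47)
```

Call:
drive_tool(
  rows=[
    {"dp": [0.02, 0.002, 0.001], "delta_rot": [0, 0, 0]},
    {"dp": [0.06, 0.004, 0.002], "delta_rot": [0, 0, 0]},
    {"dp": [0.11, 0.006, 0.003], "delta_rot": [0, 0, 0]},
    {"dp": [0.16, 0.008, 0.004], "delta_rot": [0, 0, 0]},
    {"dp": [0.21, 0.009, 0.005], "delta_rot": [0, 0, 0]},
    {"dp": [0.25, 0.009, 0.005], "delta_rot": [0, 0, 0]},
    {"dp": [0.28, 0.009, 0.005], "delta_rot": [0, 0, 0]},
    {"dp": [0.295, 0.009, 0.005], "delta_rot": [0, 0, 0]},
  ],
)

```text
time_s: 8.7
ee_pos: [0.4571, -0.2728, 0.1243]
eef_rot: [-0.702, 0.074, 0.704, 0.074]
force: [-0.4, -0.2, -1.6]
gripper_width: 0.0155
```

Call:
drive_tool(
  rows=[
    {"dp": [0, 0, 0], "delta_rot": [0, 0, 0]},
    {"dp": [0, 0, 0], "delta_rot": [0, 0, 0]},
    {"dp": [0, 0, 0], "delta_rot": [0, 0, 0]},
    {"dp": [0, 0, 0], "delta_rot": [0, 0, 0]},
    {"dp": [0, 0, 0], "delta_rot": [0, 0, 0]},
    {"dp": [0, 0, 0], "delta_rot": [0, 0, 0]},
    {"dp": [0, 0, 0], "delta_rot": [0, 0, 0]},
    {"dp": [0, 0, 0], "delta_rot": [0, 0, 0]},
  ],
)

```text
time_s: 9.37
ee_pos: [0.4576, -0.2741, 0.1259]
eef_rot: [0.703, -0.075, -0.703, -0.075]
force: [0.1, -0.5, -1.4]
gripper_width: 0.0157
```

```bash
python3 - <<'E'
from h import *
c=cam("wrist"); s=cam("side")
move([.4565,-.2747,.1035],-12.2)
np.savez("w2.npz",**c)
save("near",np.vstack([cv2.resize(c["image"][90:210,190:370],(450,300),interpolation=cv2.INTER_CUBIC),cv2.resize(s["image"][230:330,290:440],(450,300),interpolation=cv2.INTER_CUBIC)]))
E
```

```text
t 9.4667 at [ 0.4576 -0.2741  0.1258] F [-0.5  0.3 -1.8] w 0.016 j6 [-0.24  0.35 -0.38  0.   -0.84  1.59]
dp [0.0744 0.0029 0.0033] rot [ 0.0004 -0.     -0.    ]
```

View pics/near.png

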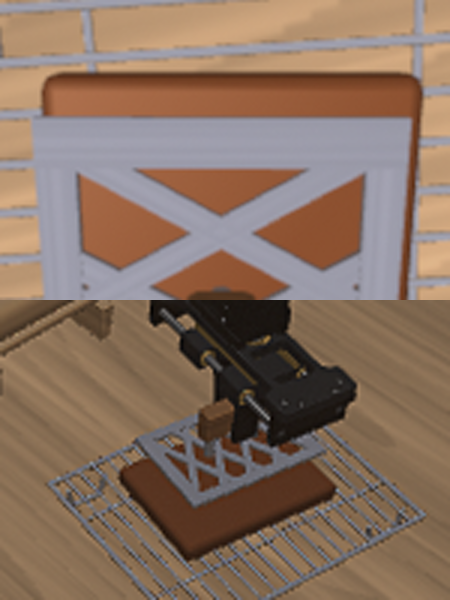

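The close wrist view shows the slab at columns 43–421 with its far edge at row 75, and the plate at columns 33–412 with its far edge at row 118. The plate sits slightly left, so I compute the offset.

```bash
python3 - <<'E'
from h import *
w=dict(np.load("w2.npz")); u=lambda a:np.array(a)/2.5+np.array([190,90])-.4
im=w["image"].astype(int)
f=np.array([np.cos(.213),-np.sin(.213)])
S=cast(w,u([(43,76),(421,76)]),.046)[:,:2]*1000; P=cast(w,u([(33,118),(412,118)]),.1258-.0472+.004)[:,:2]*1000
print("widths",np.linalg.norm(S[1]-S[0]),np.linalg.norm(P[1]-P[0]))
for n,A in(("S",S),("P",P)): d=A[1]-A[0]; print(n,np.degrees(np.arctan2(d[1],d[0]))+90)
d=(S.mean(0)-80*f)-(P.mean(0)-70*f); print("slab-plate",d, "along",d@f,"left",d@np.array([-f[1],f[0]]), S.mean(0)-80*f,P.mean(0)-70*f)
E
```

```text
widths 105.68299355796039 89.55770256857595
S -12.06587118410971
P -12.068714588708474
slab-plate [-1.82504965 -2.40617581] along -1.2751567561028936 left -2.737601776931452 [ 456.26018623 -277.02547804] [ 458.08523588 -274.61930223]
```

The estimates agree on a slab centre of about (0.457, -0.276) once I allow for rounded edges and the slab's visible side face in the top view. So I shift about 2 mm sideways and descend 22 mm gently.

Call:
drive_tool(
  rows=[
    {"dp": [0.005, 0.003, 0], "delta_rot": [0, 0, 0]},
    {"dp": [0.015, 0.005, 0], "delta_rot": [0, 0, 0]},
    {"dp": [0.03, 0.007, 0], "delta_rot": [0, 0, 0]},
    {"dp": [0.045, 0.007, 0], "delta_rot": [0, 0, 0]},
    {"dp": [0.058, 0.007, 0], "delta_rot": [0, 0, 0]},
    {"dp": [0.067, 0.007, 0], "delta_rot": [0, 0, 0]},
    {"dp": [0.072, 0.007, 0], "delta_rot": [0, 0, 0]},
    {"dp": [0.074, 0.007, 0], "delta_rot": [0, 0, 0]},
  ],
)

```text
time_s: 10.13
ee_pos: [0.457, -0.276, 0.1031]
eef_rot: [-0.703, 0.075, 0.703, 0.075]
force: [0.4, -0.1, -2.2]
gripper_width: 0.0159
```

Call:
drive_tool(
  rows=[
    {"dp": [0, 0, 0], "delta_rot": [0, 0, 0]},
    {"dp": [0, 0, 0], "delta_rot": [0, 0, 0]},
    {"dp": [0, 0, 0], "delta_rot": [0, 0, 0]},
    {"dp": [0, 0, 0], "delta_rot": [0, 0, 0]},
    {"dp": [0, 0, 0], "delta_rot": [0, 0, 0]},
    {"dp": [0, 0, 0], "delta_rot": [0, 0, 0]},
    {"dp": [0, 0, 0], "delta_rot": [0, 0, 0]},
    {"dp": [0, 0, 0], "delta_rot": [0, 0, 0]},
  ],
)

```text
time_s: 10.8
ee_pos: [0.4572, -0.2761, 0.1036]
eef_rot: [0.703, -0.075, -0.703, -0.075]
force: [-0.1, -0.8, -0.9]
gripper_width: 0.0156
```

```bash
python3 - <<'E'
from h import *
c=cam("wrist"); s=cam("side")
np.savez("w3.npz",**c); move([.4573,-.2762,.1035],-12.2); o=observe(); print(o["joint_velocities"].round(3),o["wrist_torque"].round(3))
save("final",np.vstack([cv2.resize(c["image"][90:210,190:370],(450,300),interpolation=cv2.INTER_CUBIC),cv2.resize(s["image"][230:330,290:440],(450,300),interpolation=cv2.INTER_CUBIC)]))
E
```

```text
t 10.9 at [ 0.4572 -0.2761  0.1036] F [ 0.1 -0.5 -1.5] w 0.0157 j6 [-0.24  0.39 -0.4   0.   -0.78  1.6 ]
dp [ 0.0003  0.0003 -0.0004] rot [ 0.0004 -0.     -0.    ]
[-0.     0.001 -0.001  0.     0.001  0.   ] [-0.004  0.049 -0.003]
```

View pics/final.png

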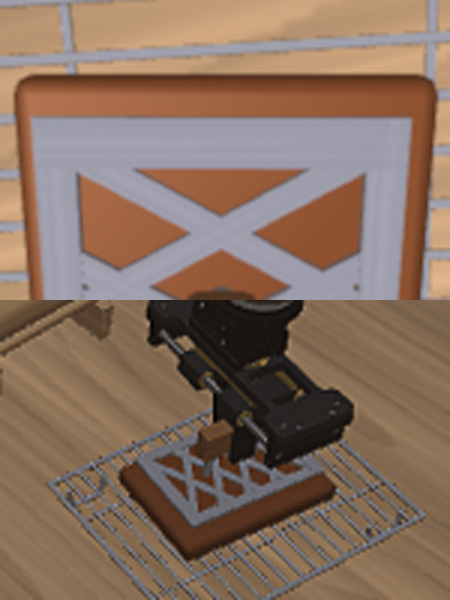

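The margins look even: slab columns 16–436, plate columns 33–412. A last numeric check of the along-axis centring and gap:

```bash
python3 - <<'E'
from h import *
w=dict(np.load("w3.npz")); u=lambda a:np.array(a)/2.5+np.array([190,90])-.4
f=np.array([np.cos(.213),-np.sin(.213)])
S=cast(w,u([(16,77),(436,77)]),.046)[:,:2]*1000; P=cast(w,u([(32.5,118),(412,118)]),.1036-.0472+.004)[:,:2]*1000
print(np.linalg.norm(S[1]-S[0]),np.linalg.norm(P[1]-P[0]))
d=(S.mean(0)-80*f)-(P.mean(0)-70*f); print("along",d@f,"left",d@np.array([-f[1],f[0]]),"yaws",[np.degrees(np.arctan2(*(A[1]-A[0])[::-1]))+90 for A in(S,P)])
s=cam("side"); h=cv2.cvtColor(s["image"],cv2.COLOR_RGB2HSV)
q=cv2.approxPolyDP(max(cv2.findContours(cv2.inRange(h[250:330],(0,130,30),(14,255,180)),0,2)[0],key=cv2.contourArea),3,True)[:,0]+[0,250]; print(q.tolist())
E
```

```text
105.38544069203448 89.60904091083043
along -1.038047562861769 left -0.9535594199601326 yaws [np.float64(-12.059060080254895), np.float64(-12.061820669483964)]
[[330, 286], [352, 316], [401, 294], [397, 288], [353, 306], [334, 284]]
```

```bash
python3 - <<'E'
from h import *
print(finish_job()); o=observe(); print(o["time_s"],o["ee_pos"].round(4))
E
```

```text
the job is handed in; nothing more can be done
None
the job is handed in; nothing more can be done
```

The job is handed in, with the stencil held still and level just above the gingerbread slab and still gripped. I gripped the grey stencil by its handle, pulled it straight up out of the catches and carried it over the pin with about 75 mm to spare. I then turned it to the slab's angle and lowered it. The clock read about 11 s at hand-in.

Last checks:
- **Gap:** about 10 mm above the slab, worked out from the tool height rather than seen directly.
- **Angle:** plate and slab edges parallel within 0.1° in the wrist view, and tool tilt under 0.1°.
- **Centring:** about 1 mm off in each direction.
- **Hold:** joint speeds practically zero, and the force about the stencil's own weight.
- **Slab:** its corners in the side view had not moved. I did not re-measure the pin or the ramekins after the carry, but the force readings showed no bump.

The cameras disagreed on the slab's sideways position: top -274 mm, wrist -277 mm and side about -279 mm before correction. I used -276 mm, allowing for the slab's rounded edges and its visible side face in the top view.

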